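# Earth, then key in the board tester

### The arm

A 6-joint arm with a two-finger parallel gripper is mounted at the origin on a cart in front of the work surface, level with it; the furniture and walls round the work are solid. World frame = base frame: x ahead of the robot, y to its left, z up, the work surface at z = 0. Lengths are in m, angles in degrees, forces in N, time in s.
With the tool pointing down it reaches from about 0.3 to 0.75 m from the base axis. Payload 8.5 kg.
Tool frame: the origin (TCP) lies on the mounting face of the last link; the fingertips stand tip_extent ahead of it and the grasp point (between the pads) lies 155 mm ahead of it (tip_extent is the distance from the TCP to the fingertips, in m); z points along the fingers, y is the line along which they close (so a half turn about z gives the same grasp; the last joint's range is limited). The gripper opens to 85 mm and grips with 20 to 120 N. Pads are 22 mm wide; open, the fingers measure 114 mm over their backs; the gripper's body (76 mm by 85 mm) begins 54 mm behind the grasp point. The pads swing forward as they close: fully open they stand 13 mm farther back than shut.
Start: joints at [-84.586, 21.807, 74.336, -0, 83.858, -12.336], TCP at [0.168, -0.524, 0.405] pointing down, gripper open.
Joint ranges: [-178.18, 178.18], [-50.72, 133.34], [12.68, 142.11], [-81.47, 261.47], [9.98, 163.14], [-165.26, 165.26]. Speed limits (degrees/s): [136.94, 136.94, 180, 180, 180, 180].

### API

Orientations are given as a 3x3 rotation matrix whose columns are the frame's x, y, z axes.
In Python, from rig import observe, get_image, camera_params, close_job, tip_extent gives the robot as it stands.
- The arm moves only by the shell command python3 -m creep 'ROWS' [FORCE]. ROWS is JSON, a list of rows, each an object with "jaw": the gripper's target within -1 to 1 (shut at 1, half-way at 0, fully open at -1); "travel": the shift along the world's x, y, z in mm, a list of three; "roll": the turn about the world's z in rad. A call has 1 to 12 rows; each row is the pose to reach, as a shift and turn from the pose commanded when the call began; what a row does not reach only later rows make up. A row lasts 1/10 s, in which the tool goes at most 50 mm and 8.59 degrees, less where a joint would pass 70% of its speed; a pose out of reach is approached as far as the arm can. A call with a gripper value outside its range is refused whole. The fingers move at their own pace and stop on an object; FORCE is the grip in N (left out, the last holds). Time passes only in rows, so rows that repeat a pose let the fingers close. It gives the time, the measured TCP pose, the force, the opening and the grip force at its end, in the units of the state.
- observe(): the state, without advancing time (a new reading comes with each control period).
- get_image(name): name is "scene" or "top"; returns (picture, depth): 384x512x3 uint8, red, green, blue; 384x512 float32, m along the optical axis (not along the pixel's ray), 0 where there is no reading.
- camera_params(name): a dict with "mtx" (3x3 intrinsics, pixels), "extrinsics" (4x4, takes a point from camera to world coordinates). Camera axes: x right, y down, z forward; pixel columns grow to the right and rows downward; lengths in m; the calibration is good to about 2 mm. A picture is of the moment at which its call begins. camera_params takes no time and is no camera call.
- close_job(): hands the job in; it is judged then, once.
The state is a dict: "time_s": time; "q": joint angles; "qvel": joint speeds; "joint_efforts": joint torques, N m; "position": TCP position; "tool_rot": TCP orientation; "ft_force": force on the tool from outside, world axes, zero at the start; "wrist_torque": the same for the moment, N m; "grip_width": finger opening in m; "gripper_force": force on a finger pad.
Only numpy, scipy, OpenCV 4.12 (cv2) and the standard library are available. Lean on these libraries where they do the work, as an engineer would, in place of code of your own. Each camera call takes 0.05 s, during which the arm holds its last target. There are 200 camera calls.

### The job

Start the board tester with light touches of the fingertips: first touch the brass stud on the green earth block so that it gives a little, then press the blue, the yellow and the green key in that order, each gently all the way down, where it stays. Leave the red key up, do not pick up or shift the earth block or anything else, and finish clear of everything.

Things in the scene. Friction and masses are not known exactly. Their poses are not given: they have to be found in the camera images.
- station: Test station: aluminium base plate 200 (x) x 310 (y) x 8 mm thick, screwed down. Origin: centre of its underside. The four key modules stand in a row along its y axis, 60 mm towards its -x edge (the edge nearer the robot), 75 mm apart; a circuit board (top of its parts 24 mm above the bench) and a shallow grey parts tray (rim 26 mm above the bench) lie behind them.
- blue_module: Fixed black housing 52x52x24 mm of the blue key, standing on the base plate; origin at the centre of its underside, 8 mm above the bench. Which colour stands at which place in the row changes.
- blue_key_top (a point): Centre of the flat top of the sprung round touch pad, 25 mm across, in the middle of the blue key (the key's rim is 32 mm across, 8 mm lower than the pad); 54 mm above the bench when the key is up, 42 mm when it is down and let go. The pad itself gives up to 6 mm (about 1.8 N per mm) before and after the key moves. Yaw is the station's.
- blue_key (a joint): How far the blue key (without the give of its pad) is pushed down, m: 0 up, 0.012 at its stop. It has no return spring: it moves against about 2.5 N of friction and stays where it is left.
- yellow_module: Fixed black housing 52x52x24 mm of the yellow key, standing on the base plate; origin at the centre of its underside, 8 mm above the bench. Which colour stands at which place in the row changes.
- yellow_key_top (a point): Centre of the flat top of the sprung round touch pad, 25 mm across, in the middle of the yellow key (the key's rim is 32 mm across, 8 mm lower than the pad); 54 mm above the bench when the key is up, 42 mm when it is down and let go. The pad itself gives up to 6 mm (about 1.8 N per mm) before and after the key moves. Yaw is the station's.
- yellow_key (a joint): How far the yellow key (without the give of its pad) is pushed down, m: 0 up, 0.012 at its stop. It has no return spring: it moves against about 2.5 N of friction and stays where it is left.
- green_module: Fixed black housing 52x52x24 mm of the green key, standing on the base plate; origin at the centre of its underside, 8 mm above the bench. Which colour stands at which place in the row changes.
- green_key_top (a point): Centre of the flat top of the sprung round touch pad, 25 mm across, in the middle of the green key (the key's rim is 32 mm across, 8 mm lower than the pad); 54 mm above the bench when the key is up, 42 mm when it is down and let go. The pad itself gives up to 6 mm (about 1.8 N per mm) before and after the key moves. Yaw is the station's.
- green_key (a joint): How far the green key (without the give of its pad) is pushed down, m: 0 up, 0.012 at its stop. It has no return spring: it moves against about 2.5 N of friction and stays where it is left.
- red_module: Fixed black housing 52x52x24 mm of the red key, standing on the base plate; origin at the centre of its underside, 8 mm above the bench. Which colour stands at which place in the row changes.
- red_key_top (a point): Centre of the flat top of the sprung round touch pad, 25 mm across, in the middle of the red key (the key's rim is 32 mm across, 8 mm lower than the pad); 54 mm above the bench when the key is up, 42 mm when it is down and let go. The pad itself gives up to 6 mm (about 1.8 N per mm) before and after the key moves. Yaw is the station's.
- red_key (a joint): How far the red key (without the give of its pad) is pushed down, m: 0 up, 0.012 at its stop. It has no return spring: it moves against about 2.5 N of friction and stays where it is left. To be left up.
- earth_block: Loose green earth-bonding block 62x62x26 mm on a rubber foot, 0.7 kg, carrying the brass stud in the middle of its top; origin at the centre of its underside.
- earth_stud_top (a point): Centre of the top of the round brass stud (28 mm across, its flat top 20 mm), 42 mm above the bench when not pressed; moves down with it.
- earth_stud (a joint): How far the sprung brass stud is pushed down, m: 0 up, 0.010 at its stop; spring about 0.9 N per mm, comes back up when let go.
- grey_tin: Bystander, loose: round grey tin, 46 mm across, 34 mm tall. Origin at the centre of its underside.
- green_tin: Bystander, loose: white tin with green cap, 38 mm across, 50 mm tall. Origin at the centre of its underside.
- printed_part: Bystander, loose: cream printed part, 28x28x31 mm. Origin at the centre of its underside.
- memory_stick: Bystander, loose: red memory stick, 18x51x8 mm. Origin at the centre of its underside.
- standoff: Bystander, loose: brass hex standoff, 8x30x7 mm, in a compartment of the station's tray. Origin at the centre of its underside.
- adapter: Bystander, loose: metal rf adapter with a gold-coloured body, 10x26x9 mm, in the other compartment of the station's tray. Origin at the centre of its underside.
Not all that is in view belongs to the job. Leave any brown look-alike of the earth_block alone.

How it is judged (in metres and radians):
On the way, in this order (a step that is already met when the one before it is completed fails the run):
1. the fingers touch the brass stud (pushed in over 1 mm) while all keys are still up (value of joint earth_stud above 0.001 m and contact force between the fingers and earth_block above 0.3 N and value of joint each of blue_key, yellow_key, green_key, red_key below 0.002 m), for 0.1 s.
2. blue key down (over 7 of 12 mm), the others up (value of joint blue_key above 0.007 m and value of joint each of yellow_key, green_key, red_key below 0.002 m), for 0.1 s.
3. then yellow key down, green and red up (value of joint each of blue_key, yellow_key above 0.007 m and value of joint each of green_key, red_key below 0.002 m), for 0.1 s.
4. then green key down, red up (value of joint each of blue_key, yellow_key, green_key above 0.007 m and value of joint red_key below 0.002 m), for 0.1 s.
At the end, for the whole second after the job is handed in: blue, yellow and green keys each pushed down more than 7 of their 12 mm, red key less than 2 mm down, stud let go, earth block at rest within 20 mm of where it stood (all of step 4 and value of joint earth_stud below 0.001 m and distance of earth_block from where it was at the start of the episode below 0.02 m and linear speed of earth_block below 0.02 m/s); the robot touches nothing.
It fails at once if the red key is pushed down 2 mm or more (value of joint red_key above 0.002 m).
It fails at once if a key module or the earth block is pressed harder than 20 N (contact force between anything else and blue_module above 20 N or contact force between anything else and yellow_module above 20 N or contact force between anything else and green_module above 20 N or contact force between anything else and red_module above 20 N or contact force between any of the fingers, the arm and earth_block above 20 N).
It fails at once if the earth block is shifted over 20 mm, lifted over 5 mm or tipped (distance of earth_block from where it was at the start of the episode above 0.02 m or height (world z) of earth_block above 0.005 m or angle between earth_block's own z axis and vertical above 0.2 rad).
It fails at once if a bystander is moved or lifted over 20 mm (distance of any of grey_tin, green_tin, printed_part, memory_stick, standoff, adapter from where it was at the start of the episode above 0.02 m).
It also fails if it takes over 54 s, if anything falls off the work surface, if the arm or the gripper's body presses on something with over 40 N, if the wrist force passes 120 N, or if a joint passes its speed limit or range.

## Working session

There is one attempt and no reset: what is moved stays moved. The work goes in short steps, Python scripts to look and compute and a shell command to move; the robot and the scene stay as the last step left them, time stands still between calls to the robot, and variables do not carry over. Pictures are saved under pics/ and viewed, at most 10 in all, crops included, and the job is handed in when it is done.

```bash
mkdir -p pics
python3 - <<'E'
from rig import *
import cv2,numpy as np
for n in("scene","top"):
    p,d=get_image(n); cv2.imwrite(f"pics/{n}0.png",p[:,:,::-1]); np.savez(f"{n}0.npz",p=p,d=d)
    c=camera_params(n); print(n,np.round(c["mtx"],1).tolist(),np.round(c["extrinsics"],3).tolist())
o=observe(); print(o); print(tip_extent if not callable(tip_extent) else tip_extent())
E
```

```text
scene [[382.1, 0.0, 253.6], [0.0, 382.1, 193.1], [0.0, 0.0, 1.0]] [[-0.798, -0.409, 0.443, 0.09], [-0.603, 0.525, -0.601, 0.564], [0.013, -0.747, -0.665, 0.723], [0.0, 0.0, 0.0, 1.0]]
top [[453.8, 0.0, 258.4], [0.0, 453.8, 195.2], [0.0, 0.0, 1.0]] [[0.022, -0.996, 0.086, 0.439], [-1.0, -0.023, -0.018, 0.011], [0.02, -0.086, -0.996, 1.244], [0.0, 0.0, 0.0, 1.0]]
{'time_s': 0.1, 'q': array([-8.45851569e+01,  2.18389716e+01,  7.43796055e+01,  7.31064566e-04,
        8.38605140e+01, -1.23350783e+01]), 'qvel': array([-0.02292941, -0.12550976, -0.22412783,  0.03026048, -0.0132684 ,
        0.01554651]), 'joint_efforts': array([ 4.55511297e-03, -4.49220264e+01, -2.31657547e+01, -1.15909265e-04,
        3.62291372e-03,  1.71100476e-05]), 'position': array([ 0.16767625, -0.52377781,  0.40416085]), 'tool_rot': array([[ 9.52396655e-01,  3.04861606e-01, -1.17633432e-04],
       [ 3.04861473e-01, -9.52395711e-01,  1.37543707e-03],
       [ 3.07284378e-04, -1.34582357e-03, -9.99999047e-01]]), 'ft_force': array([-0.05450782, -0.11973343,  0.18163107]), 'wrist_torque': array([-0.02748586,  0.03638268,  0.0018301 ]), 'gripper_force': 0.0, 'grip_width': 0.08504927055198941}
0.1734
```

View pics/top0.png

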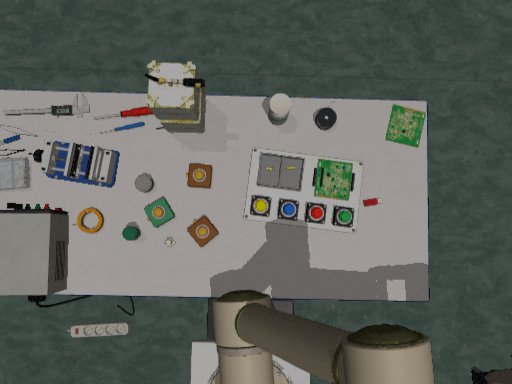

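View pics/scene0.png

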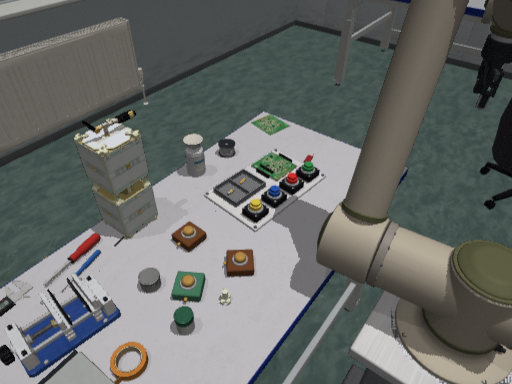

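Top view: the keys are yellow (261,205), blue (289,209), red (316,212) and green (344,216). There are three candidates for the earth block: green (159,212), brown (200,175) and brown (203,231). Only the first has a green body, so it's the one meant. I'll measure it and confirm in a crop.

```bash
cat > h.py <<'E'
import cv2,numpy as np
from rig import camera_params
def ray(n,u,v,z):
    c=camera_params(n); E=np.array(c["extrinsics"]); r=E[:3,:3]@np.linalg.solve(c["mtx"],[u,v,1.]); o=E[:3,3]
    return o+r*(z-o[2])/r[2]
def proj(n,P):
    c=camera_params(n); q=np.linalg.inv(c["extrinsics"])@np.append(P,1); q=np.array(c["mtx"])@q[:3]; return q[:2]/q[2]
def blob(p,seed,w,lo,hi):
    hsv=cv2.cvtColor(p,cv2.COLOR_RGB2HSV); m=cv2.inRange(hsv,lo,hi); u,v=seed
    k=np.zeros_like(m); k[v-w:v+w+1,u-w:u+w+1]=m[v-w:v+w+1,u-w:u+w+1]
    n,l,s,c=cv2.connectedComponentsWithStats(k); i=1+np.argmax(s[1:,4]); return c[i],s[i,2:]
E
python3 - <<'E'
from h import *
T=dict(stud=((159,212),(188,280),(10,120,90),(32,255,255),.042),yellow=((261,205),(256,205),(20,120,90),(35,255,255),.054),blue=((289,209),(274,190),(95,120,60),(125,255,255),.054),red=((316,212),(292,177),(0,150,90),(8,255,255),.054),green=((344,216),(308,166),(45,120,50),(90,255,255),.054))
for k,(a,b,lo,hi,z) in T.items():
    for n,s in(("top",a),("scene",b)):
        p=np.load(n+"0.npz")["p"]; c,st=blob(p,s,10,lo,hi); print(k,n,c.round(1),st,ray(n,*c,z).round(4))
p=np.load("top0.npz")["p"]
A=cv2.resize(p[160:260,115:235],None,fx=5,fy=5,interpolation=2)
cv2.imwrite("pics/crop.png",A[:,:,::-1])
E
```

```text
stud top [157.7 211.7] [10 10 78] [0.4926 0.254  0.042 ]
stud scene [187.5 280.2] [ 12  11 104] [0.4864 0.2579 0.042 ]
yellow top [260.4 205.1] [ 12  12 107] [ 0.5155 -0.0164  0.054 ]
yellow scene [255.3 204.4] [ 12  12 104] [ 0.5059 -0.0079  0.054 ]
blue top [288.4 208.9] [ 12  11 105] [ 0.5073 -0.0901  0.054 ]
blue scene [274.  190.7] [11 11 94] [ 0.4983 -0.0807  0.054 ]
red top [316.2 212.2] [ 12  12 103] [ 0.5001 -0.1637  0.054 ]
red scene [292.  177.6] [11 10 79] [ 0.4904 -0.1565  0.054 ]
green top [344.4 216.1] [ 12  11 104] [ 0.4916 -0.2381  0.054 ]
green scene [307.8 166.2] [10  9 76] [ 0.4828 -0.228   0.054 ]
```

View pics/crop.png

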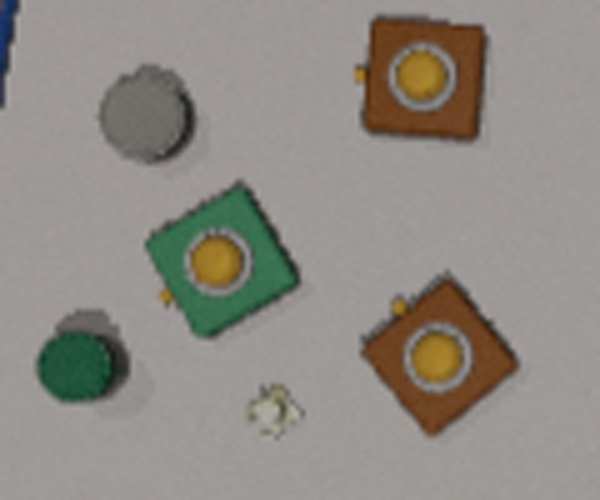

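The crop shows the green block with its stud at crop pixel (216,262), clear of the tins and the cream part; the other two bodies are brown. Next I go above it with the jaws shut.

```bash
python3 -m creep '[{"jaw":1,"travel":[324,778,-100],"roll":0},{"jaw":1,"travel":[324,778,-100],"roll":0},{"jaw":1,"travel":[324,778,-100],"roll":0},{"jaw":1,"travel":[324,778,-100],"roll":0},{"jaw":1,"travel":[324,778,-100],"roll":0},{"jaw":1,"travel":[324,778,-100],"roll":0},{"jaw":1,"travel":[324,778,-100],"roll":0},{"jaw":1,"travel":[324,778,-100],"roll":0},{"jaw":1,"travel":[324,778,-100],"roll":0},{"jaw":1,"travel":[324,778,-100],"roll":0},{"jaw":1,"travel":[324,778,-100],"roll":0},{"jaw":1,"travel":[324,778,-100],"roll":0}]' 20
```

```text
time_s: 1.3
position: [0.397, 0.0284, 0.3338]
tool_rot: [[0.952, 0.305, 0.0], [0.305, -0.952, -0.0], [0.0, 0.0, -1.0]]
ft_force: [0.7, -0.9, -0.4]
grip_width: 0.0001
gripper_force: 0.0
```

```bash
python3 -m creep '[{"jaw":1,"travel":[95,226,-30],"roll":0},{"jaw":1,"travel":[95,226,-30],"roll":0},{"jaw":1,"travel":[95,226,-30],"roll":0},{"jaw":1,"travel":[95,226,-30],"roll":0},{"jaw":1,"travel":[95,226,-30],"roll":0},{"jaw":1,"travel":[95,226,-30],"roll":0},{"jaw":1,"travel":[95,226,-30],"roll":0},{"jaw":1,"travel":[95,226,-30],"roll":0}]'
python3 - <<'E'
from rig import *
from h import *
import rig; print(rig.tip_extent, observe()["position"])
p,d=get_image("scene"); a=p[200:330,130:260]; cv2.imwrite("pics/near.png",cv2.resize(a,None,fx=4.5,fy=4.5,interpolation=2)[:,:,::-1])
P=observe()["position"]-[0,0,.1734]; print(P,proj("scene",P),proj("top",P))
E
```

```text
time_s: 2.1
position: [0.4915, 0.2515, 0.304]
tool_rot: [[0.953, 0.304, -0.001], [0.304, -0.953, -0.0], [-0.001, 0.0, -1.0]]
ft_force: [0.2, 0.6, 0.4]
grip_width: -0.0
gripper_force: 0.0
0.1734 [0.49147715 0.25149783 0.30396215]
[0.49151212 0.25123133 0.13080159] [183.44512901 250.07295122] [151.5050256  210.39937904]
```

View pics/near.png

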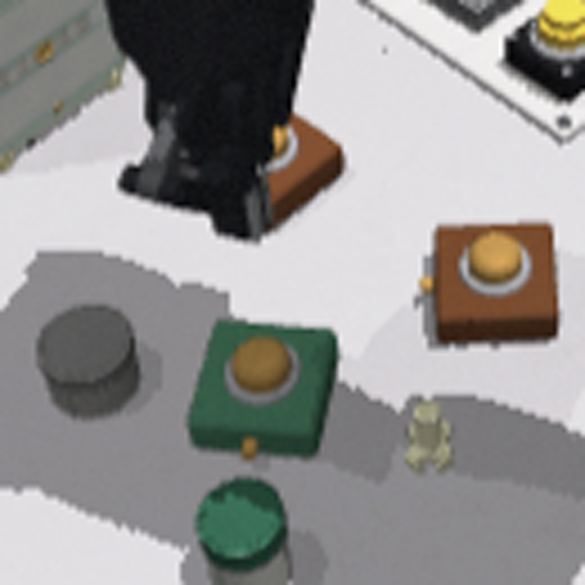

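The predicted tip falls at crop (240,225), where one prong ends, but a second black piece shows at (130,180). I'll check with depth what hangs lowest.

Run:
```python
from rig import *
from h import *
p,d=get_image("scene"); c=camera_params("scene"); E=np.array(c["extrinsics"])
for y in range(160,262,6):
  for x in range(150,200,8):
    z=d[y,x]
    if z>0:
        w=E[:3,:3]@(np.linalg.solve(c["mtx"],[x,y,1.])*z)+E[:3,3]
        if w[2]>.1 and abs(w[0]-.49)<.12 and abs(w[1]-.25)<.12: print((x,y),(w*1000).round().astype(int),end="; ")
  print()
cv2.imwrite("pics/near2.png",cv2.resize(p[130:270,110:230],None,fx=4.2,fy=4.2,interpolation=2)[:,:,::-1]+0)
q=p[130:270,110:230].astype(float); q=(255*(q/255)**.4).astype(np.uint8)
cv2.imwrite("pics/near2.png",cv2.resize(q,None,fx=4.2,fy=4.2,interpolation=2)[:,:,::-1])
```

```text
(150, 160) [455 310 405]; (158, 160) [449 302 403]; (166, 160) [437 298 406]; (174, 160) [423 296 411]; (182, 160) [410 292 415]; (190, 160) [398 289 419]; (198, 160) [387 285 422]; 
(150, 166) [455 313 396]; (158, 166) [445 307 397]; (166, 166) [437 299 397]; (174, 166) [424 296 400]; (182, 166) [412 292 405]; (190, 166) [398 290 409]; (198, 166) [388 286 412]; 
(150, 172) [456 314 386]; (158, 172) [445 309 388]; (166, 172) [439 300 385]; (174, 172) [427 295 389]; (182, 172) [413 293 394]; (190, 172) [401 289 397]; (198, 172) [389 286 401]; 
(150, 178) [458 315 375]; (158, 178) [449 308 374]; (166, 178) [440 301 375]; (174, 178) [428 296 377]; (182, 178) [415 293 382]; (190, 178) [401 290 387]; (198, 178) [390 286 390]; 
(150, 184) [469 309 354]; (158, 184) [455 305 358]; (166, 184) [443 300 361]; (174, 184) [429 297 366]; (182, 184) [415 294 371]; (190, 184) [404 289 375]; (198, 184) [391 286 379]; 
(158, 190) [481 289 321]; (166, 190) [468 284 325]; (174, 190) [458 276 325]; (182, 190) [455 263 318]; (190, 190) [457 245 304]; 
(158, 196) [489 286 302]; (166, 196) [477 279 304]; (1
[... 294 characters left out ...]
8) [464 278 284]; (182, 208) [457 267 279]; (190, 208) [453 253 271]; 
(166, 214) [477 286 268]; (174, 214) [467 278 268]; (182, 214) [457 268 266]; (190, 214) [475 236 230]; 
(166, 220) [479 287 253]; (174, 220) [471 277 250]; (182, 220) [470 260 237]; (190, 220) [476 237 215]; 
(166, 226) [480 288 238]; (174, 226) [470 280 238]; (182, 226) [469 263 225]; (190, 226) [476 239 200]; 
(166, 232) [476 294 231]; (174, 232) [474 279 219]; (182, 232) [472 263 207]; (190, 232) [482 236 177]; 
(158, 238) [482 308 223]; (166, 238) [470 301 225]; (174, 238) [465 288 217]; (182, 238) [475 263 188]; 
(166, 244) [464 307 220]; (174, 244) [466 290 203]; (182, 244) [480 261 167]; 
(182, 250) [482 262 148];
```

View pics/near2.png

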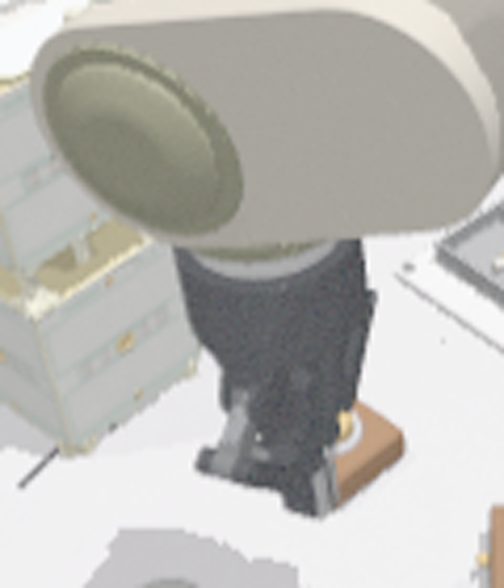

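The brightened crop shows that the second prong is a knuckle about 90 mm above the tips, so the shut tips are where I predicted. I descend gently.

```bash
python3 -m creep '[{"jaw":1,"travel":[0,3,-40],"roll":0},{"jaw":1,"travel":[0,3,-65],"roll":0},{"jaw":1,"travel":[0,3,-78],"roll":0},{"jaw":1,"travel":[0,3,-82],"roll":0},{"jaw":1,"travel":[0,3,-84],"roll":0},{"jaw":1,"travel":[0,3,-86],"roll":0},{"jaw":1,"travel":[0,3,-88],"roll":0},{"jaw":1,"travel":[0,3,-90],"roll":0},{"jaw":1,"travel":[0,3,-91],"roll":0},{"jaw":1,"travel":[0,3,-91],"roll":0}]'
```

```text
time_s: 3.2
position: [0.4919, 0.2552, 0.2132]
tool_rot: [[0.952, 0.305, 0.001], [0.305, -0.952, 0.0], [0.001, 0.0, -1.0]]
ft_force: [0.4, -0.1, 2.2]
grip_width: 0.0002
gripper_force: 0.8
```

```bash
python3 -m creep '[{"jaw":1,"travel":[0,0,-2],"roll":0},{"jaw":1,"travel":[0,0,-2],"roll":0},{"jaw":1,"travel":[0,0,-2],"roll":0},{"jaw":1,"travel":[0,0,-2],"roll":0}]'
python3 - <<'E'
from rig import *
o=observe(); print(o["position"],o["ft_force"])
E
```

```text
time_s: 3.6
position: [0.4919, 0.2552, 0.2112]
tool_rot: [[0.952, 0.305, 0.001], [0.305, -0.952, 0.0], [0.001, 0.0, -1.0]]
ft_force: [1.2, -0.4, 4.4]
grip_width: 0.0002
gripper_force: 1.7
[0.49186804 0.25522882 0.21121764] [ 1.20112433 -0.44594465  4.41445041]
```

The stud is in about 4 mm at 4 N. I lift straight up and go over the blue key.

```bash
python3 -m creep '[{"jaw":1,"travel":[0,0,-0],"roll":0},{"jaw":1,"travel":[0,0,40],"roll":0},{"jaw":1,"travel":[0,0,85],"roll":0},{"jaw":1,"travel":[2,-44,92],"roll":0},{"jaw":1,"travel":[4,-90,92],"roll":0},{"jaw":1,"travel":[6,-135,92],"roll":0},{"jaw":1,"travel":[8,-180,92],"roll":0},{"jaw":1,"travel":[10,-225,92],"roll":0},{"jaw":1,"travel":[12,-270,92],"roll":0},{"jaw":1,"travel":[14,-315,92],"roll":0},{"jaw":1,"travel":[14,-344,92],"roll":0},{"jaw":1,"travel":[14,-344,92],"roll":0}]'
python3 - <<'E'
from h import *
from rig import *
p,d=get_image("scene"); P=observe()["position"]-[0,0,.1734]
q=p[120:250,190:350]; q=(255*(q/255.)**.5).astype(np.uint8)
cv2.imwrite("pics/blue.png",cv2.resize(q,None,fx=4.5,fy=4.5,interpolation=2)[:,:,::-1]); print(P,(proj("scene",P)-[190,120])*4.5,(proj("scene",[.506,-.089,.054])-[190,120])*4.5)
p,d=get_image("top"); print(blob(p,(159,212),10,(10,120,90),(32,255,255)))
E
```

```text
time_s: 4.8
position: [0.5056, -0.0917, 0.3025]
tool_rot: [[0.954, 0.301, -0.001], [0.301, -0.954, 0.0], [-0.001, -0.0, -1.0]]
ft_force: [0.1, 0.4, -0.7]
grip_width: 0.0001
gripper_force: 0.0
[ 0.50552764 -0.0899717   0.12906779] [383.51584514 204.9168913 ] [375.49101639 305.76917659]
(array([157.13333333, 211.28333333]), array([ 9,  9, 60], dtype=int32))
```

View pics/blue.png

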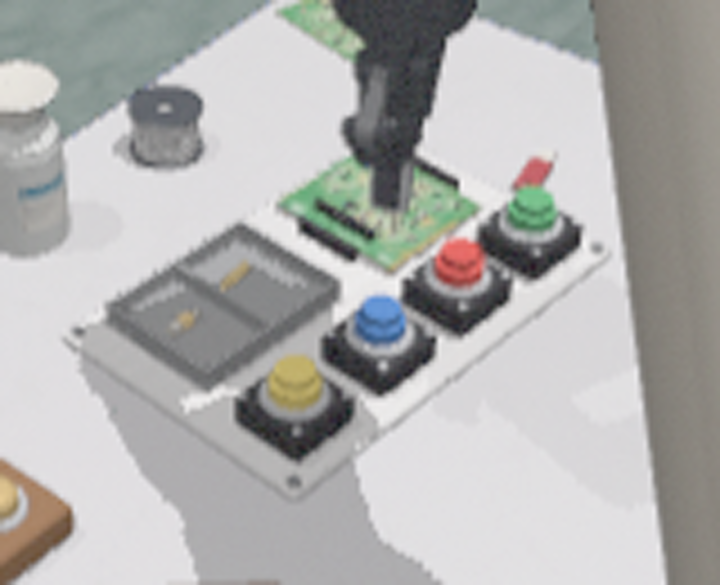

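The blue pad top is at crop (380,303), against (375,306) predicted, so the aim is good. I press down gently.

```bash
python3 -m creep '[{"jaw":1,"travel":[0,0,-40],"roll":0},{"jaw":1,"travel":[0,0,-65],"roll":0},{"jaw":1,"travel":[0,0,-72],"roll":0},{"jaw":1,"travel":[0,0,-75],"roll":0},{"jaw":1,"travel":[0,0,-78],"roll":0},{"jaw":1,"travel":[0,0,-81],"roll":0},{"jaw":1,"travel":[0,0,-84],"roll":0},{"jaw":1,"travel":[0,0,-86],"roll":0},{"jaw":1,"travel":[0,0,-88],"roll":0},{"jaw":1,"travel":[0,0,-89],"roll":0},{"jaw":1,"travel":[0,0,-90],"roll":0},{"jaw":1,"travel":[0,0,-90],"roll":0}]'
```

```text
time_s: 6.1
position: [0.5059, -0.0889, 0.2132]
tool_rot: [[0.952, 0.305, 0.001], [0.305, -0.952, -0.0], [0.001, 0.0, -1.0]]
ft_force: [2.4, 0.9, 4.5]
grip_width: -0.0002
gripper_force: 2.0
```

Force is 4.5 N at 14 mm, so the blue key is at its stop. Yellow is next, at +8,+74 mm.

```bash
python3 -m creep '[{"jaw":1,"travel":[0,0,5],"roll":0},{"jaw":1,"travel":[0,0,40],"roll":0},{"jaw":1,"travel":[0,0,60],"roll":0},{"jaw":1,"travel":[4,37,60],"roll":0},{"jaw":1,"travel":[8,74,60],"roll":0},{"jaw":1,"travel":[8,74,60],"roll":0},{"jaw":1,"travel":[8,74,60],"roll":0}]'
python3 -m creep '[{"jaw":1,"travel":[0,0,-30],"roll":0},{"jaw":1,"travel":[0,0,-40],"roll":0},{"jaw":1,"travel":[0,0,-44],"roll":0},{"jaw":1,"travel":[0,0,-47],"roll":0},{"jaw":1,"travel":[0,0,-50],"roll":0},{"jaw":1,"travel":[0,0,-53],"roll":0},{"jaw":1,"travel":[0,0,-55],"roll":0},{"jaw":1,"travel":[0,0,-57],"roll":0},{"jaw":1,"travel":[0,0,-59],"roll":0},{"jaw":1,"travel":[0,0,-60],"roll":0},{"jaw":1,"travel":[0,0,-60],"roll":0},{"jaw":1,"travel":[0,0,-60],"roll":0}]'
```

```text
time_s: 6.8
position: [0.5135, -0.0144, 0.273]
tool_rot: [[0.952, 0.306, -0.001], [0.306, -0.952, -0.0], [-0.001, -0.0, -1.0]]
ft_force: [0.9, -0.6, -0.2]
grip_width: 0.0001
gripper_force: 0.0
time_s: 8.0
position: [0.5139, -0.0148, 0.2133]
tool_rot: [[0.952, 0.305, 0.001], [0.305, -0.952, -0.0], [0.001, 0.001, -1.0]]
ft_force: [0.4, -2.3, 3.6]
grip_width: -0.0003
gripper_force: 1.9
```

Yellow is down. Green is next, at -24,-222 mm, passing high over red.

```bash
python3 -m creep '[{"jaw":1,"travel":[0,0,5],"roll":0},{"jaw":1,"travel":[0,0,45],"roll":0},{"jaw":1,"travel":[0,0,70],"roll":0},{"jaw":1,"travel":[-5,-45,70],"roll":0},{"jaw":1,"travel":[-10,-90,70],"roll":0},{"jaw":1,"travel":[-15,-135,70],"roll":0},{"jaw":1,"travel":[-20,-180,70],"roll":0},{"jaw":1,"travel":[-24,-222,70],"roll":0},{"jaw":1,"travel":[-24,-222,70],"roll":0},{"jaw":1,"travel":[-24,-222,70],"roll":0}]'
python3 - <<'E'
from h import *
from rig import *
p,d=get_image("scene"); P=observe()["position"]-[0,0,.1734]
q=p[120:250,190:350]; q=(255*(q/255.)**.5).astype(np.uint8)
cv2.imwrite("pics/green.png",cv2.resize(q,None,fx=4.5,fy=4.5,interpolation=2)[:,:,::-1]); print(P,(proj("scene",[P[0],P[1],.054])-[190,120])*4.5)
E
```

```text
time_s: 9.0
position: [0.4894, -0.2371, 0.2827]
tool_rot: [[0.953, 0.303, -0.001], [0.303, -0.953, 0.001], [-0.001, -0.002, -1.0]]
ft_force: [0.6, 0.4, 0.4]
grip_width: 0.0006
gripper_force: 0.0
[ 0.48953826 -0.23617538  0.10937965] [527.73685075 197.61188978]
```

View pics/green.png

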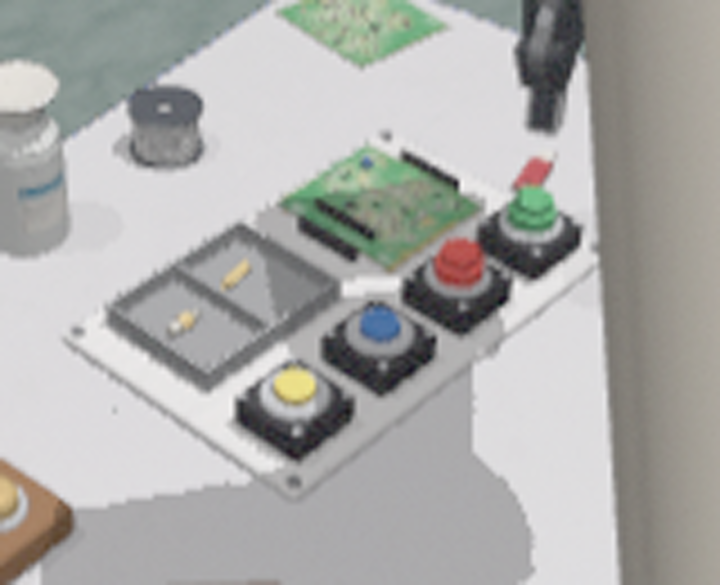

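Blue (380,325) and yellow (295,385) are down; red (460,258) and green (531,200) are up. The tip projects to (528,198), which is on the green pad, so I press it.

```bash
python3 -m creep '[{"jaw":1,"travel":[0,0,-30],"roll":0},{"jaw":1,"travel":[0,0,-50],"roll":0},{"jaw":1,"travel":[0,0,-54],"roll":0},{"jaw":1,"travel":[0,0,-57],"roll":0},{"jaw":1,"travel":[0,0,-60],"roll":0},{"jaw":1,"travel":[0,0,-63],"roll":0},{"jaw":1,"travel":[0,0,-65],"roll":0},{"jaw":1,"travel":[0,0,-67],"roll":0},{"jaw":1,"travel":[0,0,-69],"roll":0},{"jaw":1,"travel":[0,0,-70],"roll":0},{"jaw":1,"travel":[0,0,-70],"roll":0},{"jaw":1,"travel":[0,0,-70],"roll":0}]'
python3 -m creep '[{"jaw":1,"travel":[0,0,5],"roll":0},{"jaw":1,"travel":[0,0,45],"roll":0},{"jaw":1,"travel":[0,0,90],"roll":0},{"jaw":1,"travel":[0,0,130],"roll":0},{"jaw":1,"travel":[-30,-30,150],"roll":0},{"jaw":1,"travel":[-60,-60,150],"roll":0},{"jaw":1,"travel":[-60,-60,150],"roll":0},{"jaw":1,"travel":[-60,-60,150],"roll":0},{"jaw":1,"travel":[-60,-60,150],"roll":0}]'
python3 - <<'E'
from h import *
from rig import *
p,d=get_image("scene")
q=p[120:250,190:350]; q=(255*(q/255.)**.5).astype(np.uint8)
cv2.imwrite("pics/end.png",cv2.resize(q,None,fx=4.5,fy=4.5,interpolation=2)[:,:,::-1])
E
```

```text
time_s: 10.25
position: [0.4899, -0.2369, 0.2133]
tool_rot: [[0.952, 0.305, 0.001], [0.305, -0.952, -0.0], [0.001, 0.001, -1.0]]
ft_force: [2.2, 1.2, 4.1]
grip_width: 0.0002
gripper_force: 1.9
time_s: 11.15
position: [0.43, -0.2963, 0.3627]
tool_rot: [[0.952, 0.305, -0.001], [0.305, -0.952, 0.001], [-0.0, -0.001, -1.0]]
ft_force: [0.6, 0.1, 0.1]
grip_width: -0.0001
gripper_force: 0.0
```

View pics/end.png

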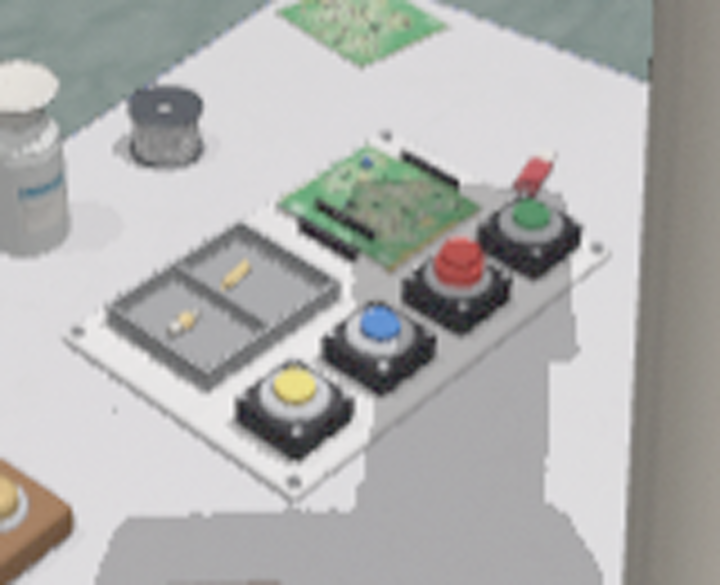

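Blue (380,325), yellow (295,385) and green (531,215) are down, red (460,260) is up, and the arm is clear. I hand the job in.

```bash
python3 -c "
from rig import *
print(close_job())"
```

```text
the job is handed in; nothing more can be done
None
```

I touched the brass stud in about 4 mm, then pressed the blue, yellow and green keys down in that order. Red stayed up, the arm finished clear, and the job is handed in; no verdict came back.

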